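# Hang the brass plate over the shelf edge to its marking line

### The job

Push the brass plate along the pine shelf towards the robot until its red marking line lies right above the shelf's front edge along its whole length, so that the strip in front of the line sticks out squarely, ready to be sawn off. Only slide it with the fingertips: do not lift or tip it. Leave the steel plate and everything else where it is, and finish clear of it all.

Things in the scene. Friction and masses are not known exactly. Their poses are not given: they have to be found in the camera images.
- brass_plate: The plate to slide: a flat golden brass blank, 90 mm (its x) by 110 mm (its y) by 6 mm thick, 0.3 to 0.6 kg, lying loose on the shelf, turned up to 0.3 rad from square. Origin at the centre of its underside, z up. A red line 4 mm wide runs across its top along its y, 30 mm behind its front edge (at its x = -15 mm); its front edge (x = -45 mm) faces the shelf's front edge. Its centre of mass is at its centre, so it balances with the line over the edge.
- line_left (a point): Point on the middle of the red line on the plate's top face, at the plate's x = -15 mm, y = +50 mm, 6 mm above its underside (5 mm in from the line's left end as seen from the robot).
- line_right (a point): Point on the middle of the red line on the plate's top face, at the plate's x = -15 mm, y = -50 mm, 6 mm above its underside (5 mm in from the other end).
- shelf_edge (a point): Middle of the shelf's front top edge (the long edge nearest the robot). Axes: x from the edge back across the shelf, y along the edge, z up from the shelf's top face. The shelf is a fixed pale pine board 300 mm (x) by 800 mm (y), 20 mm thick, top face 60 mm above the bench, on three wooden blocks; its place and yaw (up to 0.1 rad) vary.
- steel_plate: Bystander: a silver-grey steel plate of the same shape, size and red line as the brass one, lying loose beside it on the shelf; the two swap places from run to run. Origin at the centre of its underside. Leave it.
- canister: Bystander: screw-top glass canister full of brass key blanks, 92 mm across, 139 mm high, standing near one end of the shelf. Origin at the centre of its underside.
- padlock: Bystander: grey cast-iron padlock standing upright near the other end of the shelf, 28 by 56 mm, 90 mm high. Origin at the centre of its underside.
- cam_lock: Bystander: chrome cabinet cam lock with its key in, lying towards the back of the shelf, about 45 by 67 mm, 26 mm high. Origin at its underside, under the barrel.
- pliers: Bystander: red-handled pliers laid flat along the back of the shelf, about 175 mm long (their y), 56 mm wide, 14 mm high. Origin at the underside by the pivot, which lies 16 mm along their y from it.
- lock_cylinder: Bystander: brass door-lock cylinder lying on its side towards the back of the shelf, about 38 by 62 mm, 18 mm high. Origin at its underside.
There are look-alikes about, which are no part of the job. What is meant by the brass_plate is not pink, and is the smaller of those in its own colour.

How it is judged:
At the end, for the whole second after the job is handed in: Both listed points of the red line lie within 6 mm of the shelf's front edge (measured square to the edge), the brass plate lies flat and at rest on the shelf (within 3 mm in height and 0.05 rad), and every bystander is within 12 mm of where it began (x of line_left in the frame of shelf_edge between -0.006 and 0.006 m and x of line_right in the frame of shelf_edge between -0.006 and 0.006 m and x of brass_plate in the frame of shelf_edge above 0.005 m and z of brass_plate in the frame of shelf_edge between -0.003 and 0.003 m and angle between brass_plate's own z axis and vertical below 0.05 rad and linear speed of brass_plate below 0.01 m/s and angular speed of brass_plate below 0.05 rad/s and distance of each of canister, padlock, cam_lock, pliers, lock_cylinder, steel_plate from where it was at the start of the episode below 0.012 m); the robot touches nothing.
It fails at once if the brass plate is lifted more than 8 mm, falls, or is tipped by more than 0.15 rad (z of brass_plate in the frame of shelf_edge above 0.008 m or z of brass_plate in the frame of shelf_edge below -0.008 m or angle between brass_plate's own z axis and vertical above 0.15 rad).
It fails at once if the steel plate is moved more than 12 mm (distance of steel_plate from where it was at the start of the episode above 0.012 m).
It fails at once if another bystander is moved more than 12 mm (distance of any of canister, padlock, cam_lock, pliers, lock_cylinder from where it was at the start of the episode above 0.012 m).
It fails at once if the canister, padlock or the steel plate is tipped by more than 0.2 rad (angle between any of canister, padlock, steel_plate's own z axis and vertical above 0.2 rad).
It also fails if it takes over 48 s, if anything falls off the work surface, if the arm or the gripper's body presses on something with over 40 N, if the wrist force passes 120 N, or if a joint passes its speed limit or range.

### The arm

A 7-joint arm with a two-finger parallel gripper is mounted at the origin on the work surface. World frame = base frame: x ahead of the robot, y to its left, z up, the work surface at z = 0. Lengths are in m, angles in rad, forces in N, time in s.
With the tool pointing down it reaches from about 0.425 to 0.925 m from the base axis. Payload 6.8 kg.
Tool frame: the origin (TCP) lies on the front face of the gripper's body, between the roots of the fingers; the fingertips stand 73 mm ahead of it and the grasp point (between the pads) lies 54 mm ahead of it (env.nose_length is the distance from the TCP to the fingertips, in m); z points along the fingers, y is the line along which they close (so a half turn about z gives the same grasp; the last joint's range is limited). The gripper opens to 85 mm and grips with 20 to 120 N. Pads are 22 mm wide; open, the fingers measure 114 mm over their backs; the gripper's body (76 mm by 85 mm) begins 54 mm behind the grasp point. The pads swing forward as they close: fully open they stand 13 mm farther back than shut.
Start: joints at [1.152, 0.477, 0.022, 1.555, -0.011, 1.109, -0.083], TCP at [0.206, -0.643, 0.304] pointing down, gripper open.
Joint ranges: [-2.96, 2.96], [-0.34, 2.1], [-1.41, 1.46], [0.24, 2.44], [-1.37, 4.51], [0.17, 1.92], [-2.96, 2.96]. Speed limits (rad/s): [2.39, 2.39, 3.14, 3.14, 3.14, 3.14, 3.14].

### API

Orientations are given as a unit quaternion [w, x, y, z].
In Python, from cell import env, kin, camera, calibration, job gives the robot as it stands. The module is installed in compiled form; this text tells all that it offers. Calls block until the motion is done:
- env.reach(position, orientation): joint-space move of the TCP to a pose.
- env.movel(position, velocity=0.15, rot=None, stop_force=None): straight line of the TCP; rot=None keeps the orientation; velocity is the mean speed in m/s. With stop_force (N) it stops when the force on the tool has changed by that much, and returns True; else False.
- env.goto_joints(angles): joint-space move.
- env.grip(opening, f_grip=None): finger opening in m; f_grip is the grip in N (None keeps the last); returns when the fingers have stopped.
- env.dwell(seconds).
- kin.inverse_kinematics(position, orientation): joint angles nearest the present ones, or None.
- env.get_state(): the state.
- camera(name): name is "side" or "top" or "wrist"; returns (picture, depth): 384x512x3 uint8, blue, green, red; 384x512 float32, m along the optical axis (not along the pixel's ray), 0 where there is no reading.
- calibration(name): a dict with "fx", "fy", "cx", "cy" (pixels), "k1" (the pictures are not rectified: a ray, as slopes to the right and down, at radius r is drawn at 1 + k1 r^2 times it, then the intrinsics apply), "rvec" (rotation vector, rad) and "tvec" (3), from world to camera coordinates, as OpenCV has them. Camera axes: x right, y down, z forward; pixel columns grow to the right and rows downward; lengths in m; the calibration is good to about 2 mm. A picture is of the moment at which its call begins: read the wrist's pose just before it. calibration takes no time and is no camera call; for the wrist camera it gives the pose at the moment of the call.
A pose or a line that the arm cannot do raises env.PlanningError and nothing moves.
- job.job_done(): hands the job in; it is judged then, once.
The state is a dict: "time": time; "qpos": joint angles; "joint_velocities": joint speeds; "joint_torque": joint torques, N m; "tcp_pos": TCP position; "orientation": TCP orientation; "force": force on the tool from outside, world axes, zero at the start; "torque": the same for the moment, N m; "opening": finger opening in m; "gripper_force": force on a finger pad.
Only numpy, scipy, OpenCV 4.12 (cv2) and the standard library are available. Lean on these libraries where they do the work, as an engineer would, in place of code of your own. Each camera call takes 0.05 s, during which the arm holds its last target. There are 200 camera calls.

## Working session

There is one attempt and no reset: what is moved stays moved. The work goes in short steps, each a Python script; the robot and the scene stay as the last script left them, time stands still between calls to the robot, and variables do not carry over. Pictures are saved under pics/ and viewed, at most 10 in all, crops included, and the job is handed in when it is done.

```bash
mkdir -p pics; cat > h.py <<'E'
import numpy as np, cv2
from cell import env, kin, camera, calibration, job
def cal(n):
    c=calibration(n); R=cv2.Rodrigues(np.array(c["rvec"],float))[0]; return c,R,np.array(c["tvec"],float).ravel()
def cast(C,uv,z):
    c,R,t=C; uv=np.atleast_2d(np.array(uv,float))
    d=np.c_[(uv[:,0]-c["cx"])/c["fx"],(uv[:,1]-c["cy"])/c["fy"]]; s=d.copy()
    for _ in range(20): s=d/(1+c["k1"]*(s**2).sum(1,keepdims=True))
    w=np.c_[s,np.ones(len(s))]@R; o=-R.T@t
    return o+w*((z-o[2])/w[:,2])[:,None]
E
python3 - <<'E'
from h import *
for n in("top","side"):
    p,d=camera(n); cv2.imwrite(f"pics/{n}0.png",p); np.save(n+"0.npy",d)
    c=cal(n); print(n,c[0],-c[1].T@c[2])
s=env.get_state();print(s["time"],s["tcp_pos"],s["orientation"],s["opening"],env.nose_length)
E
```

```text
top {'fx': 351.0713889084113, 'fy': 351.0713889084113, 'cx': 253.4910184848209, 'cy': 193.2129449195424, 'k1': -0.023771415563537318, 'rvec': array([ 2.17340674, -2.11625906,  0.11032789]), 'tvec': array([0.02031322, 0.53109688, 0.86160384])} [0.41779507 0.01182929 0.9220331 ]
side {'fx': 478.4884096883646, 'fy': 478.4884096883646, 'cx': 255.84626792308603, 'cy': 186.96348982500083, 'k1': -0.08915992832427604, 'rvec': array([ 0.16630267, -2.65486729,  1.5763329 ]), 'tvec': array([0.54574629, 0.10662668, 1.11770892])} [0.44029512 0.9884404  0.62258113]
0.1 [ 0.20628806 -0.64226714  0.30299033] [-8.33889603e-04  9.87950372e-01  1.54768642e-01 -1.86015022e-04] 0.08572280630270222 0.0726
```

View pics/top0.png

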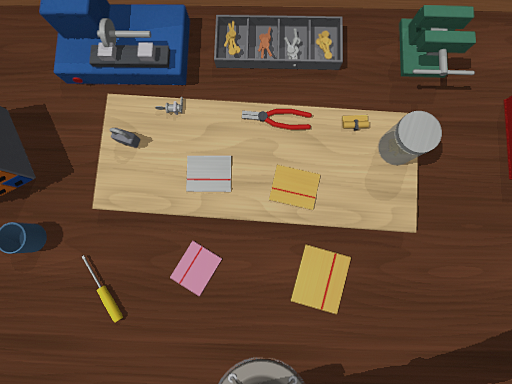

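View pics/side0.png

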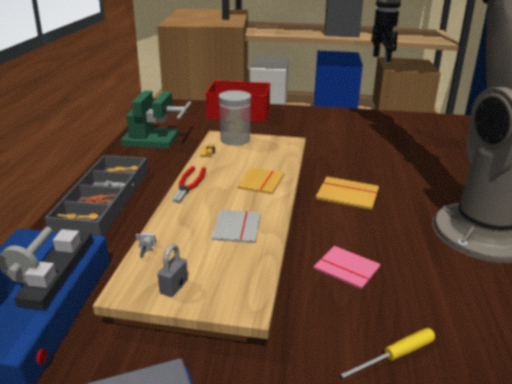

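Candidates in the top view are: yellow plate on the shelf (295,187), yellow plate on the bench (321,279), pink plate (196,268) and steel plate (209,174). The one on the shelf fits: it is golden, not pink, and the smaller of the two yellow ones. I'll measure it and confirm in a crop.

```bash
cat >> h.py <<'E'
def fitline(P):
    vx,vy,x,y=cv2.fitLine(P[:,:2].astype(np.float32),cv2.DIST_HUBER,0,0.01,0.001).ravel(); return np.array([x,y]),np.array([vx,vy])
def measure(p,n="top",show=None):
    """shelf edge (point, unit along +y) and plate red line, back edge; world"""
    C=cal(n); hsv=cv2.cvtColor(p,cv2.COLOR_BGR2HSV); V=cv2.GaussianBlur(p[:,:,1],(3,3),0).astype(float)
    E=[]
    for u in list(range(110,230,3))+list(range(330,405,3)):
        v0=209+(u-93)*23/323; r=np.arange(int(v0)-9,int(v0)+10); g=-np.diff(V[r,u]); g[g<0]=0
        k=g.argmax(); w=g[max(k-1,0):k+2]; E.append((u,r[max(k-1,0)]+.5+(w*np.arange(len(w))).sum()/max(w.sum(),1e-6)))
    E=cast(C,E,.06); ep,ed=fitline(E); ed*=np.sign(ed[1])
    roi=np.zeros(p.shape[:2],np.uint8); roi[150:255,245:345]=1
    h,s,v=cv2.split(hsv)
    red=((h<9)|(h>172))&(s>150)&(v>110)&(roi>0)
    gold=(h>=15)&(h<30)&(s>145)&(v>120)&(roi>0)
    m=((red|gold)*255).astype(np.uint8); m=cv2.morphologyEx(m,cv2.MORPH_OPEN,np.ones((3,3))); 
    m=cv2.morphologyEx(m,cv2.MORPH_CLOSE,np.ones((5,5)))
    c=max(cv2.findContours(m,cv2.RETR_EXTERNAL,cv2.CHAIN_APPROX_NONE)[0],key=cv2.contourArea)
    rv=np.argwhere(red&(m>0))[:,::-1]; L=cast(C,rv,.066); lp,ld=fitline(L); ld*=np.sign(ld[1])
    W=cast(C,c[:,0],.066)[:,:2].astype(np.float32); rect=cv2.minAreaRect(W)
    N=np.array([ed[1],-ed[0]])  # shelf +x
    return dict(ep=ep,ed=ed,N=N,lp=lp,ld=ld,nred=len(rv),rect=rect,mask=m)
E
python3 - <<'E'
from h import *
p=cv2.imread("pics/top0.png"); r=measure(p); m=r.pop("mask")
for k in r: print(k,r[k])
print("yaws",np.arctan2(-r["ed"][0],r["ed"][1]),np.arctan2(-r["ld"][0],r["ld"][1]))
print("line dist",(r["lp"]-r["ep"])@r["N"], "ctr dist",(np.array(r["rect"][0])-r["ep"])@r["N"])
C=cal("top");print("other",cast(C,[[209,174],[187,156],[232,157],[232,191],[356,122],[250,116],[300,128],[321,279],[396,162]],.066)[:,:2].round(3).tolist())
a=cv2.resize(p[140:260,230:350],None,fx=4,fy=4); b=cv2.cvtColor(cv2.resize(m[140:260,230:350],None,fx=2,fy=2),cv2.COLOR_GRAY2BGR)
a=np.hstack([a,np.vstack([b,b*0])]); cv2.imwrite("pics/crop0.png",a)
E
```

```text
Traceback (most recent call last):
  File "h.py", line 27, in measure
    c=max(cv2.findContours(m,cv2.RETR_EXTERNAL,cv2.CHAIN_APPROX_NONE)[0],key=cv2.contourArea)
ValueError: max() iterable argument is empty
```

```bash
python3 - <<'E'
from h import *
p=cv2.imread("pics/top0.png"); hsv=cv2.cvtColor(p,cv2.COLOR_BGR2HSV)
print("plate",hsv[180,285],hsv[178,305],hsv[203,295],"pine",hsv[180,250],hsv[215,300],hsv[160,300],hsv[190,340]);print("line col u=295",hsv[186:200,295].tolist())
cv2.imwrite("pics/crop0.png",cv2.resize(p[140:260,230:350],None,fx=4,fy=4))
E
```

```text
plate [ 22 144 195] [ 21 145 194] [ 22 143 196] pine [ 19  90 190] [ 20  94 190] [ 19  90 192] [ 19  89 194]
line col u=295 [[21, 144, 196], [21, 144, 196], [22, 144, 195], [22, 144, 196], [23, 141, 196], [22, 146, 196], [14, 166, 189], [6, 196, 181], [20, 149, 194], [23, 141, 196], [22, 147, 194], [22, 145, 195], [22, 143, 196], [22, 143, 195]]
```

View pics/crop0.png

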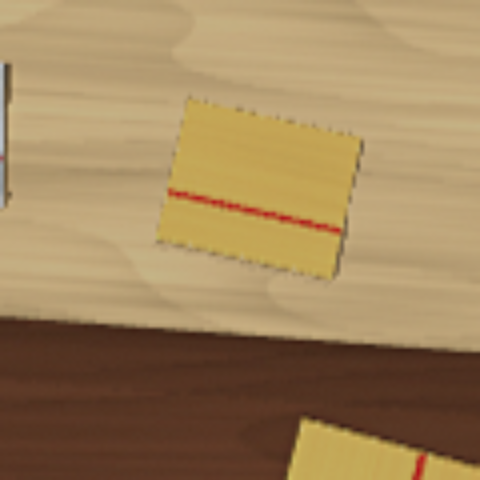

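The crop confirms it: golden plate on the shelf, corners about (277,164), (321,175), (313,209), (269,200), with its red line towards the front. I'll fix the thresholds.

```bash
sed -i 's/roi\[150:255,245:345\]/roi[150:242,245:345]/; s/(s>145)&(v>120)/(s>118)\&(v>120)/; s/red=.*/red=((h<17)|(h>172))\&(s>150)\&(v>110)\&(roi>0)/' h.py
sed -i 's/    rv=np.argwhere.*;\( L=cast.*\)/    wt=np.clip(20-h.astype(float),0,20)*(red\&(m>0)); us=[u for u in range(512) if wt[:,u].sum()>5]; rv=[(u,(wt[:,u]*np.arange(384)).sum()\/wt[:,u].sum()) for u in us]\n   \1/; ' h.py
python3 - <<'E'
from h import *
p=cv2.imread("pics/top0.png"); r=measure(p); m=r.pop("mask")
for k in r: print(k,r[k])
print("yaws",np.arctan2(-r["ed"][0],r["ed"][1]),np.arctan2(-r["ld"][0],r["ld"][1]))
print("line dist",(r["lp"]-r["ep"])@r["N"], "ctr dist",(np.array(r["rect"][0])-r["ep"])@r["N"])
C=cal("top");print("other",cast(C,[[209,174],[187,156],[232,157],[232,191],[356,122],[250,116],[300,128],[321,279],[396,162]],.066)[:,:2].round(3).tolist())
E
```

```text
Traceback (most recent call last):
  File "h.py", line 32
    return dict(ep=ep,ed=ed,N=N,lp=lp,ld=ld,nred=((h<17)|(h>172))&(s>150)&(v>110)&(roi>0)
               ^
SyntaxError: '(' was never closed
```

```bash
sed -i 's/    return dict(.*/    return dict(ep=ep,ed=ed,N=N,lp=lp,ld=ld,nred=len(rv),rect=rect,mask=m)/' h.py; sed -n 18,33p h.py
python3 - <<'E'
from h import *
p=cv2.imread("pics/top0.png"); r=measure(p); m=r.pop("mask")
for k in r: print(k,r[k])
print("yaws",np.arctan2(-r["ed"][0],r["ed"][1]),np.arctan2(-r["ld"][0],r["ld"][1]))
print("line dist",(r["lp"]-r["ep"])@r["N"], "ctr dist",(np.array(r["rect"][0])-r["ep"])@r["N"])
C=cal("top");print("other",cast(C,[[209,174],[187,156],[232,157],[232,191],[356,122],[250,116],[300,128],[321,279],[396,162]],.066)[:,:2].round(3).tolist())
E
```

```text
v0=209+(u-93)*23/323; r=np.arange(int(v0)-9,int(v0)+10); g=-np.diff(V[r,u]); g[g<0]=0
        k=g.argmax(); w=g[max(k-1,0):k+2]; E.append((u,r[max(k-1,0)]+.5+(w*np.arange(len(w))).sum()/max(w.sum(),1e-6)))
    E=cast(C,E,.06); ep,ed=fitline(E); ed*=np.sign(ed[1])
    roi=np.zeros(p.shape[:2],np.uint8); roi[150:242,245:345]=1
    h,s,v=cv2.split(hsv)
    red=((h<17)|(h>172))&(s>150)&(v>110)&(roi>0)
    gold=(h>=15)&(h<30)&(s>118)&(v>120)&(roi>0)
    m=((red|gold)*255).astype(np.uint8); m=cv2.morphologyEx(m,cv2.MORPH_OPEN,np.ones((3,3))); 
    m=cv2.morphologyEx(m,cv2.MORPH_CLOSE,np.ones((5,5)))
    c=max(cv2.findContours(m,cv2.RETR_EXTERNAL,cv2.CHAIN_APPROX_NONE)[0],key=cv2.contourArea)
    wt=np.clip(20-h.astype(float),0,20)*(red&(m>0)); us=[u for u in range(512) if wt[:,u].sum()>5]; rv=[(u,(wt[:,u]*np.arange(384)).sum()/wt[:,u].sum()) for u in us]
    L=cast(C,rv,.066); lp,ld=fitline(L); ld*=np.sign(ld[1])
    W=cast(C,c[:,0],.066)[:,:2].astype(np.float32); rect=cv2.minAreaRect(W)
    N=np.array([ed[1],-ed[0]])  # shelf +x
    return dict(ep=ep,ed=ed,N=N,lp=lp,ld=ld,nred=len(rv),rect=rect,mask=m)
ep [ 0.4581187  -0.00728772]
ed [0.04709904 0.9988902 ]
N [ 0.9988902  -0.04709904]
lp [ 0.5288869  -0.07280976]
ld [0.20146959 0.97949475]
nred 43
rect ((0.5450299382209778, -0.06645111739635468), (0.11012659966945648, 0.09024516493082047), 78.38128662109375)
yaws -0.047116473 -0.20285805
line dist 0.073775694 ctr dist 0.0896013185529068
other [[0.572, 0.145], [0.616, 0.203], [0.616, 0.09], [0.53, 0.087], [0.713, -0.219], [0.723, 0.048], [0.694, -0.079], [0.325, -0.133], [0.613, -0.317]]
```

```bash
cat >> h.py <<'E'
r0=measure(cv2.imread("pics/top0.png")); EP,ED,NN=r0["ep"],r0["ed"],r0["N"]; A=np.arctan2(-ED[0],ED[1])
Q=np.array([0,np.cos(A/2),np.sin(A/2),0])
def S(x,y,z):  # shelf frame -> world (z absolute)
    return np.r_[EP+x*NN+y*ED,z]
def rep(r):
    k=(r["lp"]-EP)@NN; d=[r["ld"]@NN,r["ld"]@ED]; c=np.array(r["rect"][0])-EP
    print("line x at mid",k.round(4),"rel yaw",-np.arctan2(*d).round(4),"centre",(c@NN).round(4),(c@ED).round(4),"n",r["nred"],"size",np.round(r["rect"][1],4))
E
python3 - <<'E'
from h import *
rep(r0); yc=(np.array(r0["rect"][0])-EP)@ED
s=env.get_state(); env.movel(np.r_[s["tcp_pos"][:2],.40],velocity=.3)
env.grip(0.06)
env.reach(S(.175,yc,.30),Q)
env.movel(S(.175,yc,.142),velocity=.2)
hit=env.movel(S(.175,yc,.120),velocity=.02,stop_force=4)
s=env.get_state(); print(hit,s["tcp_pos"],s["force"],s["opening"],s["time"])
E
```

```text
line x at mid 0.0738 rel yaw -0.1557 centre 0.0896 -0.055 n 43 size [0.1101 0.0902]
True [ 0.63023354 -0.07047909  0.12766573] [-1.65671564  0.52985797  4.6670087 ] 0.06004935491175717 5.1667
```

```bash
python3 - <<'E'
from h import *
yc=-.055
env.movel(S(.175,yc,.1297),velocity=.03)
env.movel(S(.088,yc,.1297),velocity=.05)
p,d=camera("top"); cv2.imwrite("pics/top1.png",p)
s=env.get_state(); print(s["tcp_pos"],s["force"],s["time"], (s["tcp_pos"][:2]-EP)@NN)
try: rep(measure(p))
except Exception as e: print(e)
p,d=camera("wrist"); cv2.imwrite("pics/w1.png",p)
cv2.imwrite("pics/both1.png",np.hstack([cv2.resize(cv2.imread("pics/top1.png")[130:280,200:380],None,fx=2.2,fy=2.2),cv2.resize(p,(400,330))]))
E
```

```text
[ 0.54368727 -0.06638533  0.12977613] [3.7865374  0.20397501 1.73959743] 7.3583 0.08825703869554329
line x at mid 0.0172 rel yaw 0.0096 centre 0.0321 -0.0524 n 34 size [0.0927 0.092 ]
```

View pics/both1.png

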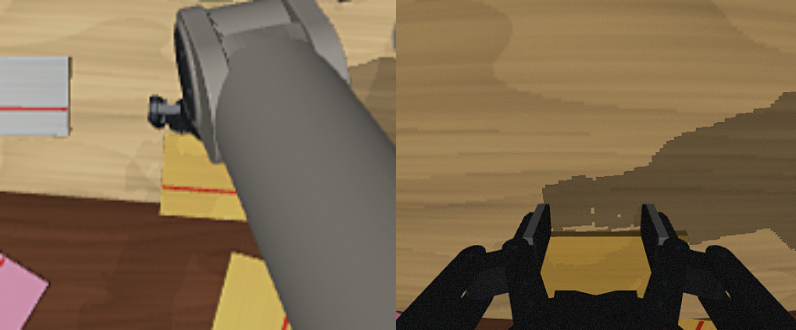

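The plate is now nearly square to the edge, with the red line about 17 mm behind it. The arm hides the right half. I'll push 13 mm more, then back off and measure with a clear view.

```bash
python3 - <<'E'
from h import *
yc=-.055
env.movel(S(.075,yc,.1297),velocity=.03)
env.movel(S(.090,yc,.1297),velocity=.05)
env.movel(S(.090,yc,.25),velocity=.2)
env.reach(S(.20,-.30,.36),Q)
p,d=camera("top"); cv2.imwrite("pics/top2.png",p); rep(measure(p))
r=measure(p); print("edge shift",(r["ep"]-EP)@NN, r["ed"]@NN, env.get_state()["time"])
cv2.imwrite("pics/c2.png",cv2.resize(p[130:280,200:380],None,fx=4,fy=4))
E
```

```text
line x at mid 0.0032 rel yaw -0.0004 centre 0.0174 -0.062 n 44 size [0.1106 0.0903]
edge shift 5.5740647e-06 -2.7894974e-05 10.3583
```

View pics/c2.png

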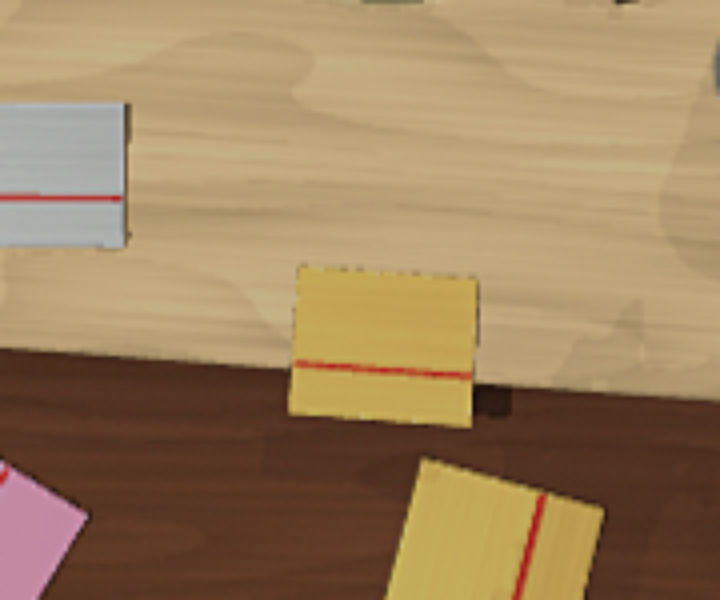

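The plate is square (relative yaw about 0) and the line is about 3 mm behind the edge. One last nudge of 2.5 mm should finish it.

```bash
python3 - <<'E'
from h import *
yc=-.062
env.reach(S(.092,yc,.25),Q)
env.movel(S(.092,yc,.1297),velocity=.15)
env.movel(S(.0725,yc,.1297),velocity=.02); env.dwell(.2)
env.movel(S(.090,yc,.1297),velocity=.05)
env.movel(S(.090,yc,.25),velocity=.2)
env.reach(S(.20,-.30,.36),Q)
p,d=camera("top"); cv2.imwrite("pics/top3.png",p); rep(measure(p)); print(env.get_state()["time"])
q=cv2.imread("pics/top0.png"); D=(cv2.absdiff(p,q).max(2)>40); print("steel diff px",D[145:200,180:240].sum(),"left items",D[90:150,100:320].sum())
E
```

```text
line x at mid 0.0018 rel yaw 0.0012 centre 0.0162 -0.0619 n 45 size [0.1106 0.0905]
16.125
steel diff px 0 left items 0
```

```bash
python3 -c "
from h import *
env.dwell(.3); print(job.job_done())"
```

```text
the job is handed in; nothing more can be done
None
```

The job is handed in: the brass plate's red line lies about 2 mm or less from the shelf's front edge along its length (limit 6 mm). The plate is square to within 0.002 rad, the steel plate and the items behind it show no movement, and the arm finished clear.

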